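# Hook and stack the tote tray on the parts case

## Robot

A 7-joint arm with a two-finger parallel gripper is mounted at the origin on the work surface. World frame = base frame: x ahead of the robot, y to its left, z up, the work surface at z = 0. Lengths are in m, angles in rad, forces in N, time in s.
With the tool pointing down it reaches from about 0.35 to 0.9 m from the base axis. Payload 7.2 kg.
Tool frame: the origin (TCP) lies midway between the tips of the shut fingers; the grasp point (between the pads) lies 19 mm behind it; z points along the fingers, y is the direction in which the jaws open and shut (so a half turn about z gives the same grasp; the last joint's range is limited). The gripper opens to 88 mm and grips with 3 to 60 N. Pads are 20 mm wide; open, the fingers measure 115 mm over their backs; the gripper's body (75 mm by 178 mm) begins 61 mm behind the grasp point.
Start: joints at [1.123, 0.411, -0.013, 1.596, 0.006, 1.134, -0.082], TCP at [0.232, -0.58, 0.223] pointing down, gripper open.
Joint ranges: [-2.95, 2.95], [-0.29, 1.99], [-1.47, 1.44], [0.14, 2.54], [-1.03, 4.17], [0.13, 1.85], [-2.86, 2.86]. Speed limits (rad/s): [2.39, 2.39, 3.01, 3.01, 3.14, 3.14, 3.14].

## Interface

Orientations are given as [roll, pitch, yaw] about the fixed x, y, z axes, in that order (R = Rz(yaw) Ry(pitch) Rx(roll)).
In Python, from station import env gives the robot as it stands. The module is installed in compiled form; this text tells all that it offers.
- The arm moves only by the tool move_arm, never from a script. Its argument "increments" is a list of rows, each a list of 3 entries, a list of its own where there are three numbers: the closure in counts, from 0 (fully open) to 255 (shut), then the shift along the tool's x, y, z in m, then the turn, a rotation vector about the tool's x, y, z in rad. A call has exactly 10 rows; each row shifts and turns the commanded pose from where the row before left it, along the tool's axes as they then stand; what a row does not reach is not made up. A row lasts 1/12 s, in which the tool goes at most 41.7 mm and 7.16 degrees, less where a joint would pass 70% of its speed; a pose out of reach is approached as far as the arm can. A call with a gripper value outside its range is refused whole. The fingers move at their own pace and stop on an object; the grip force is fixed at half the most. Time passes only in rows, so rows that do not move let the fingers close, or fill a call up. It gives the time, the measured TCP pose, the force and the opening at its end, in the units of the state.
- env.observe(): the state, without advancing time (a new reading comes with each control period).
- env.get_image(name): name is "scene" or "top" or "wrist"; returns a dict with "frame" (420x560x3 uint8, blue, green, red), "z_map" (420x560 float32, m along the optical axis (not along the pixel's ray), 0 where there is no reading), "vertical_fov" (degrees; the focal length in pixels is half the picture's height over the tangent of half this angle, whatever the lens; pixels are square), "cx", "cy" (the principal point, pixels), "view" (4x4, takes a point from world to camera coordinates). Camera axes: x right, y down, z forward; pixel columns grow to the right and rows downward; lengths in m; the calibration is good to about 2 mm. A picture is of the moment at which its call begins.
- env.sign_off(): hands the job in, once; it reports no verdict.
The state is a dict: "time_s": time; "joint_positions": joint angles; "qd": joint speeds; "joint_efforts": joint torques, N m; "position": TCP position; "tcp_rot": TCP orientation; "wrist_force": force on the tool from outside, world axes, zero at the start; "wrist_torque": the same for the moment, N m; "finger_gap": opening from 0.0 (shut) to 1.0 (fully open).
Only numpy, scipy, OpenCV 4.12 (cv2) and the standard library are available. Lean on these libraries where they do the work, as an engineer would, in place of code of your own. Each camera call takes 0.05 s, during which the arm holds its last target.

## Task

Pick up the grey tote tray by its carrying bar and stack it on the grey parts case: find how far forward or back the case's clamped deck sits, slip the tray's two toed lugs under the deck's lips first, then lower the other side so that all four corner lugs are fully home and the tray lies flat, and let go. Handle it gently, without slamming or forcing; keep the tape roll and small box in the tray, leave the case about where it stands and do not disturb the other things on the bench.

Things in the scene. Friction and masses are not known exactly. Their poses are not given: they have to be found in the camera images.
- case: (all sizes in mm) lower module: closed grey parts case, 210 (x) x 240 (y), 90 high with its deck, about 3 kg, loose on the bench. Origin: centre of its underside, z up, +x its hook side. On its 69 high body lies a flat stacking deck, 180 (x) x 240 (y), 21 thick, clamped firmly through slots anywhere from 12 behind to 12 ahead of centre along x; this shift is not reported: see or feel it.
- hook_sockets (a point): on the case, x = 72, y = 0, z = 90 (deck top): midway between the lip edges of the two hook-side corner sockets IF the deck is centred; add the deck's shift to all x here. Sockets at y = +85 and -85, 28 wide in y, 21 deep, open at the top from x = 34 to 72; then a 5 thick lip covers them from x = 72 to the end wall at x = 82, with 16 free height under it.
- rear_sockets (a point): on the case, x = -62, y = 0, z = 90 (deck top): midway between the two rear corner sockets IF the deck is centred (add its shift). Square, 24 x 24, 21 deep, no lip, centred at y = +85 and -85.
- tray: (mm) upper module: open grey tote tray with a black carrying bar, 160 (x) x 220 (y), about 0.5 kg, standing on four corner lugs 18 tall. Origin: its centre, in the plane of the lugs' feet; z up, +x its hook side. Floor underside z = 18, floor top 23, wall tops 68. Stacked, its floor lies flat on the deck, axes in line with the case's, its origin 72 above the case's and ahead of it by the deck's shift; play about 2 each way.
- tray_toes (a point): on the tray, x = 80, y = 0, z = 0: midway between the tips of the two toes; axes as the tray's. Hook-side lugs: stems at tray x = 50 to 70, 24 wide about y = +85 and -85, each with a 6 thick toe at the foot out to x = 80. They cannot enter straight down: tilt the hook side down about 0.2 rad, enter some 12 short, go forward under the lips, then lower the rear.
- tray_rear_lugs (a point): on the tray, x = -62, y = 0, z = 0: midway between the feet of the two round rear lugs (at y = +85 and -85), 20 diameter, 18 tall, the lowest 6 tapering to 14 diameter
- tray_bar (a point): centre of the tray's carrying bar, 105 above the tray's origin, axes as the tray's. Straight bar, 18 thick (tray x), 120 long (tray y), 20 tall, on two posts at y = +54 and -54; free on both long sides down to the wall tops; a 5 thick partition (tops out at 68) stands below it.
- tape: grey tape roll lying in the tray's hook-side half, 52 diameter, 24 high, 60 g, loose; origin at the centre of its underside
- bits: small cardboard box lying in the tray's rear half, 45 x 60 x 22 high, 60 g, loose; origin at the centre of its underside
- jar: jar, 48 diameter, 70 high, standing between the two modules; origin at the centre of its underside
- screws: cardboard box of screws, 70 x 110 x 60 high, at the back of the bench; origin at the centre of its underside
- can: grey can, 60 diameter, 170 high, at the back of the bench; origin at the centre of its underside
- driver: screwdriver 200 long lying on the bench between the modules and the robot; origin near its middle
- spanner: spanner 170 long lying at the back of the bench; origin near its middle
Mind the look-alikes: they are no part of the job. Of the things that look like the tape, the larger one is meant. There is more than one size of the bits; the one meant has the size given above.

How it is judged:
At the end, for the whole second after the job is handed in: the tray flat on the case, all lugs home: origin 68 to 74.5 mm above the case's, within 18 mm of it in x (the deck shifts) and 5 in y, z axes within 0.025 rad, x within 0.06; case flat on the bench; tape roll and small box inside the tray; tray released, all at rest (z of tray in the frame of case between 0.068 and 0.0745 m and x of tray in the frame of case between -0.018 and 0.018 m and y of tray in the frame of case between -0.005 and 0.005 m and angle between the z axis of tray and the z axis of case, either way round below 0.025 rad and angle between the x axis of tray and the x axis of case, either way round below 0.06 rad and angle between case's own z axis and vertical below 0.02 rad and height (world z) of case below 0.005 m and contact force between the fingers and tray below 0.05 N and linear speed of each of tray, case below 0.02 m/s and x of tape in the frame of tray between -0.08 and 0.08 m and y of tape in the frame of tray between -0.11 and 0.11 m and z of tape in the frame of tray between 0.01 and 0.07 m and x of bits in the frame of tray between -0.08 and 0.08 m and y of bits in the frame of tray between -0.11 and 0.11 m and z of bits in the frame of tray between 0.01 and 0.07 m); the robot touches nothing.
It fails at once if the case is pushed more than 40 mm from where it stood (distance of case from where it was at the start of the episode above 0.04 m).
It fails at once if the tray is slammed or forced onto the case (more than 60 N) (contact force between tray and case above 60 N).
It fails at once if the jar, box of screws, can, screwdriver or spanner on the bench is moved more than 30 mm (distance of any of jar, screws, can, driver, spanner from where it was at the start of the episode above 0.03 m).
It also fails if it takes over 51 s, if anything falls off the work surface, if the arm or the gripper's body presses on something with over 40 N, if the wrist force passes 120 N, or if a joint passes its speed limit or range.

## Working session

There is one attempt and no reset: what is moved stays moved. The work goes in short steps, Python scripts to look and compute and a tool call to move; the robot and the scene stay as the last step left them, time stands still between calls to the robot, and variables do not carry over. Pictures are saved under pics/ and viewed, and the job is handed in when it is done.

Besides the shell and the picture viewer there is one more tool, called after ">>>" by a JSON object that holds its "name" and its "arguments", one argument or row to a line. move_arm: Moves the arm, as the interface text tells. Its arguments: {"type":"object","properties":{"increments":{"type":"array","items":{"type":"array"}}},"required":["increments"]}

```bash
mkdir -p pics; cat > h.py <<'E'
import numpy as np, cv2
from station import env
def grab(n,tag):
    d=env.get_image(n); cv2.imwrite(f'pics/{tag}.png',d['frame']); np.savez(f'pics/{tag}.npz',**d); return d
def K(d):
    f=d['frame'].shape[0]/2/np.tan(np.radians(d['vertical_fov'])/2); return f,d['cx'],d['cy']
def cloud(d):
    f,cx,cy=K(d); z=d['z_map']; v,u=np.mgrid[:z.shape[0],:z.shape[1]]
    P=np.stack([(u-cx)/f*z,(v-cy)/f*z,z,np.ones_like(z)],-1)
    return (P@np.linalg.inv(d['view']).T)[...,:3]
E
python3 - <<'E'
from h import *
s=env.observe(); print({k:np.round(v,3).tolist() for k,v in s.items()})
for n in ['scene','top','wrist']:
    d=grab(n,n+'0'); print(n,d['vertical_fov'],d['cx'],d['cy'],np.round(np.linalg.inv(d['view']),3).tolist(),(d['z_map']>0).mean())
E
```

```text
{'time_s': 0.0, 'joint_positions': [1.123, 0.412, -0.013, 1.597, 0.006, 1.134, -0.082], 'qd': [0.002, -0.001, -0.001, 0.001, 0.001, 0.001, -0.0], 'joint_efforts': [0.0, -58.796, 0.642, -29.107, -0.054, 0.018, 0.0], 'position': [0.232, -0.58, 0.222], 'tcp_rot': [-3.14, 0.0, 0.38], 'wrist_force': [-0.527, 0.492, 0.144], 'wrist_torque': [0.016, 0.027, 0.0], 'finger_gap': 1.003}
scene 42.64062703007278 279.5704476790995 219.921629357802 [[-0.854, 0.36, -0.376, 1.043], [0.52, 0.582, -0.625, 0.774], [-0.006, -0.729, -0.684, 1.023], [0.0, 0.0, 0.0, 1.0]] 0.9961819727891157
top 56.31352649507807 275.4618236198563 209.75979984794216 [[-0.025, -0.985, 0.17, 0.428], [-1.0, 0.024, -0.006, -0.07], [0.002, -0.171, -0.985, 0.924], [0.0, 0.0, 0.0, 1.0]] 0.9959013605442177
wrist 67.39242545789834 281.63644786018057 211.02568847162928 [[0.371, -0.901, -0.225, 0.292], [-0.929, -0.36, -0.089, -0.555], [-0.001, 0.242, -0.97, 0.383], [0.0, 0.0, 0.0, 1.0]] 0.9734778911564625
```

View pics/scene0.png

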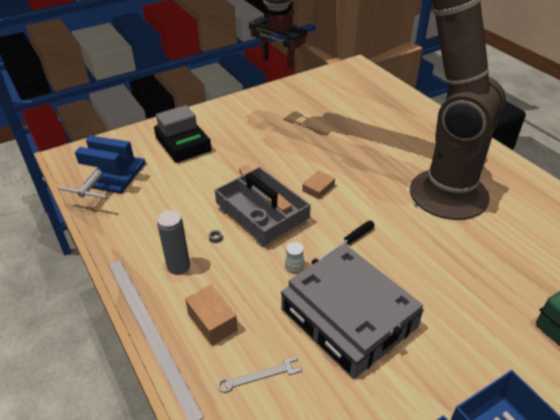

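View pics/top0.png

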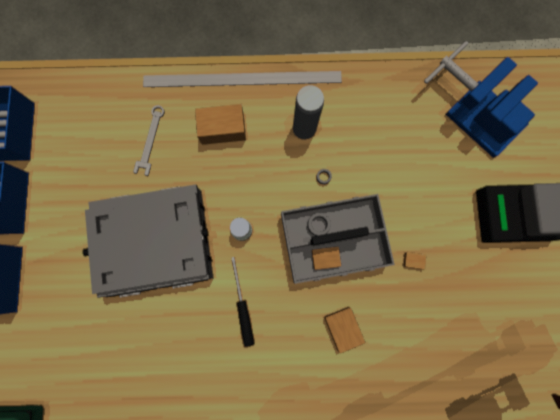

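View pics/wrist0.png

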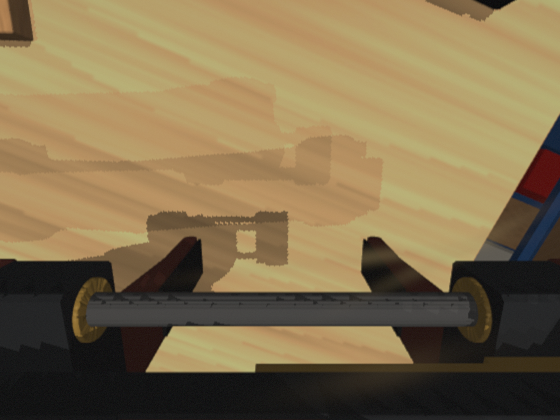

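The scene shows the tray near top-view pixel (338,240) and the case near (150,243). Both hook sides face up in the image (+x): the tape is at (318,225) and the wide sockets at (102,225) and (182,210). Next I'll measure them.

```bash
python3 - <<'E'
from h import *
d=dict(np.load('pics/top0.npz')); P=cloud(d)
f=d['frame']
def rect(m,name):
    c,_=cv2.findContours(m.astype(np.uint8),cv2.RETR_EXTERNAL,cv2.CHAIN_APPROX_NONE)
    for q in sorted(c,key=cv2.contourArea)[::-1][:2]:
        if cv2.contourArea(q)<30: continue
        q=q[:,0]; W=P[q[:,1],q[:,0],:2].astype(np.float32)
        r=cv2.minAreaRect(W*1000); print(name,np.round(r[0],1),np.round(r[1],1),round(r[2],1))
x,y,z=P[...,0],P[...,1],P[...,2]
case=(y>0.08)&(y<0.42)&(x>0.1)&(x<0.55)
tr=(y<0.1)&(y>-0.35)&(x>0.15)&(x<0.6)
print('bench',np.median(z[300:400,50:200]))
print('casetop z',np.median(z[235:255,140:160]))
print(np.histogram(z[case],bins=np.arange(-.01,.11,.005)))
rect(case&(z>0.084),'deck')
rect(case&(z>0.02),'body')
rect(tr&(z>0.055)&(z<.08),'walls')
rect(tr&(z>0.085)&(z<.125),'bar')
print('bar z',np.median(z[tr&(z>0.085)&(z<.125)]))
b=cv2.resize(f[170:310,70:410],None,fx=2.3,fy=2.3,interpolation=cv2.INTER_CUBIC);cv2.imwrite('pics/crop0.png',cv2.convertScaleAbs(b,alpha=1.8,beta=10))
E
```

```text
bench 0.00018118844192466232
casetop z 0.09027026575126729
(array([    8,  9575, 11466,    34,     6,     7,     6,     7,     8,
          10,    12,    64,    80,    50,    54,   480,   247,    46,
          58,  2828,  3780,     4,     0]), array([-0.01 , -0.005,  0.   ,  0.005,  0.01 ,  0.015,  0.02 ,  0.025,
        0.03 ,  0.035,  0.04 ,  0.045,  0.05 ,  0.055,  0.06 ,  0.065,
        0.07 ,  0.075,  0.08 ,  0.085,  0.09 ,  0.095,  0.1  ,  0.105]))
deck [478.5 208.6] [143.4 257.5] 0.3
body [473.7 208.6] [152.7 257.5] 0.2
walls [ 512.6 -208.8] [165.2 221. ] 8.9
walls [540.1   4.4] [41.4 42.1] 27.9
bar [517.2  86. ] [162.2  27.9] 0.0
bar [ 512.  -207.8] [ 18.1 118.7] 8.9
bar z 0.09210315044693013
```

View pics/crop0.png

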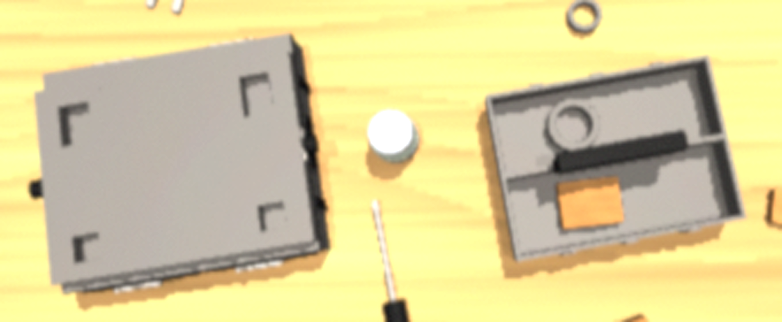

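```bash
python3 - <<'E'
from h import *
d=dict(np.load('pics/top0.npz')); P=cloud(d)
x,y,z=P[...,0],P[...,1],P[...,2]
case=(y>0.05)&(y<0.5)&(x>0.15)&(x<0.7)
print(np.histogram(z[(y<0)&(y>-.35)&(x>.38)&(x<.65)],bins=np.arange(-.01,.13,.005)))
def rect(m,name):
    c,_=cv2.findContours(m.astype(np.uint8),cv2.RETR_EXTERNAL,cv2.CHAIN_APPROX_NONE)
    for q in sorted(c,key=cv2.contourArea)[::-1][:3]:
        if cv2.contourArea(q)<30: continue
        q=q[:,0]; W=P[q[:,1],q[:,0],:2].astype(np.float32)
        r=cv2.minAreaRect(W*1000); print(name,np.round(r[0],1),np.round(r[1],1),round(r[2],1))
tr=(y<0)&(y>-0.35)&(x>0.38)&(x<0.65)
rect(case&(z>0.085)&(z<.095),'deck')
rect(case&(z>0.06),'body')
rect(tr&(z>0.106),'bar')
rect(tr&(z>0.06)&(z<.075),'walls')
# sockets: holes in deck
m=(case&(z>0.085)&(z<.095)).astype(np.uint8)
c,h=cv2.findContours(m,cv2.RETR_CCOMP,cv2.CHAIN_APPROX_NONE)
for q,hh in zip(c,h[0]):
    if hh[3]>=0 and len(q)>8:
        q=q[:,0]; W=P[q[:,1],q[:,0],:2]*1000; r=cv2.minAreaRect(W.astype(np.float32)); print('hole',np.round(r[0],1),np.round(r[1],1),round(r[2],1),q.mean(0))
E
```

```text
(array([   4, 3278, 6050,   38,    3,   53, 3596, 1042,  117,  102,  329,
        629,  106,   91,  113,  687,  217,    0,    3,    1,    2,    3,
         11,   10,  199,  302,    0,    0]), array([-0.01 , -0.005,  0.   ,  0.005,  0.01 ,  0.015,  0.02 ,  0.025,
        0.03 ,  0.035,  0.04 ,  0.045,  0.05 ,  0.055,  0.06 ,  0.065,
        0.07 ,  0.075,  0.08 ,  0.085,  0.09 ,  0.095,  0.1  ,  0.105,
        0.11 ,  0.115,  0.12 ,  0.125,  0.13 ]))
deck [512.  204.8] [181.  267.1] 8.2
deck [169.6 460. ] [37.   5.6] 85.9
body [518.3 205.6] [211.9 267.2] 8.2
body [169.7 466.6] [59.9 11.6] 76.5
bar [ 512.  -207.7] [ 18.1 118.9] 8.9
walls [ 512.5 -208.8] [165.3 220.8] 9.1
walls [539.6  -9.3] [15.4 39.3] 89.1
hole [438.2 278.7] [27.2 26.4] 7.8 [107.72093023 277.20930233]
hole [462.2 110.8] [27.6 27.7] 8.9 [188.04545455 263.52272727]
hole [551.7 294.8] [41.3 32.3] 6.1 [102.38333333 223.51666667]
hole [575.9 127.1] [41.1 31.7] 7.8 [181.37931034 210.79310345]
```

```bash
cat >> h.py <<'E'
from scipy.spatial.transform import Rotation as Rn
def plan(p1,rpy1,N,p0=None,r0=None):
    s=env.observe()
    p0=np.array(s['position'] if p0 is None else p0); R0=Rn.from_euler('xyz',s['tcp_rot'] if r0 is None else r0)
    w=(R0.inv()*Rn.from_euler('xyz',rpy1)).as_rotvec()/N
    A=sum((R0*Rn.from_rotvec(w*k)).as_matrix() for k in range(N))
    dd=np.linalg.solve(A,np.array(p1)-p0)
    print('N',N,'shift',np.round(dd,4).tolist(),'turn',np.round(w,4).tolist(), 'deg/row',round(np.degrees(np.linalg.norm(w)),2))
def st():
    s=env.observe(); print(round(s['time_s'],2),'p',np.round(s['position'],4),'rpy',np.round(s['tcp_rot'],4),'F',np.round(s['wrist_force'],2),'T',np.round(s['wrist_torque'],3),'gap',round(float(s['finger_gap']),3)); return s
E
python3 - <<'E'
from h import *
plan([.512,-.2077,.21],[np.pi,0,np.radians(98.9)],20)
E
```

```text
N 20 shift [0.0251, 0.0024, 0.0006] turn [-0.0001, -0.0, -0.0673] deg/row 3.86
```

>>> {"name": "move_arm", "arguments": {
  "increments": [
    [0,[0.025,0.0024,0.0006],[0,0,-0.0673]],
    [0,[0.025,0.0024,0.0006],[0,0,-0.0673]],
    [0,[0.025,0.0024,0.0006],[0,0,-0.0673]],
    [0,[0.025,0.0024,0.0006],[0,0,-0.0673]],
    [0,[0.025,0.0024,0.0006],[0,0,-0.0673]],
    [0,[0.025,0.0024,0.0006],[0,0,-0.0673]],
    [0,[0.025,0.0024,0.0006],[0,0,-0.0673]],
    [0,[0.025,0.0024,0.0006],[0,0,-0.0673]],
    [0,[0.025,0.0024,0.0006],[0,0,-0.0673]],
    [0,[0.025,0.0024,0.0006],[0,0,-0.0673]]
  ]
}}

```text
time_s: 0.98
position: [0.4386, -0.4419, 0.2166]
tcp_rot: [3.142, 0.0, 1.06]
wrist_force: [0.4, -0.1, 0.0]
finger_gap: 1.001
```

>>> {"name": "move_arm", "arguments": {
  "increments": [
    [0,[0.025,0.0024,0.0006],[0,0,-0.0673]],
    [0,[0.025,0.0024,0.0006],[0,0,-0.0673]],
    [0,[0.025,0.0024,0.0006],[0,0,-0.0673]],
    [0,[0.025,0.0024,0.0006],[0,0,-0.0673]],
    [0,[0.025,0.0024,0.0006],[0,0,-0.0673]],
    [0,[0.025,0.0024,0.0006],[0,0,-0.0673]],
    [0,[0.025,0.0024,0.0006],[0,0,-0.0673]],
    [0,[0.025,0.0024,0.0006],[0,0,-0.0673]],
    [0,[0.025,0.0024,0.0006],[0,0,-0.0673]],
    [0,[0.025,0.0024,0.0006],[0,0,-0.0673]]
  ]
}}

```text
time_s: 1.82
position: [0.5123, -0.2068, 0.2106]
tcp_rot: [3.142, 0.0, 1.733]
wrist_force: [0.9, 0.4, -0.2]
finger_gap: 1.003
```

```bash
python3 - <<'E'
from h import *
st(); d=grab('wrist','wrist1'); st()
P=cloud(d);m=(P[...,2]>.106)&(P[...,2]<.12)&(np.abs(P[...,0]-.512)<.15)&(np.abs(P[...,1]+.208)<.12)
c,_=cv2.findContours(m.astype(np.uint8),cv2.RETR_EXTERNAL,cv2.CHAIN_APPROX_NONE)
for q in sorted(c,key=cv2.contourArea)[::-1][:3]:
    q=q[:,0]; W=(P[q[:,1],q[:,0],:2]*1000).astype(np.float32)
    print(cv2.minAreaRect(W),len(q))
plan([.512,-.2077,.086],[np.pi,0,np.radians(98.9)],9)
E
```

```text
1.82 p [ 0.5123 -0.2068  0.2106] rpy [3.1416e+00 1.0000e-04 1.7326e+00] F [ 0.92  0.36 -0.16] T [ 0.008 -0.04   0.011] gap 1.003
1.87 p [ 0.5126 -0.2007  0.2108] rpy [ 3.1411e+00 -2.6000e-03  1.7430e+00] F [-0.73  5.   -0.51] T [ 0.265 -0.034  0.004] gap 0.998
((510.20428466796875, -206.84555053710938), (17.86343765258789, 118.42131805419922), 8.889650344848633) 304
N 9 shift [-0.0008, -0.0002, 0.0139] turn [0.0, -0.0003, 0.0019] deg/row 0.11
```

View pics/wrist1.png

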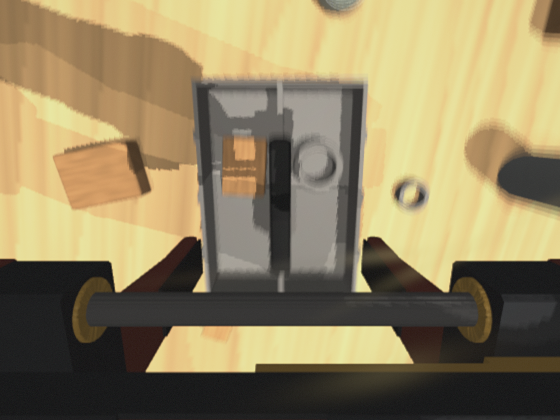

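>>> {"name": "move_arm", "arguments": {
  "increments": [
    [0,[0,0,0.008],[0,0,0]],
    [0,[0,0,0.012],[0,0,0]],
    [0,[0,0,0.015],[0,0,0]],
    [0,[0,0,0.015],[0,0,0]],
    [0,[0,0,0.015],[0,0,0]],
    [0,[0,0,0.012],[0,0,0]],
    [0,[0,0,0.008],[0,0,0]],
    [0,[0,0,0],[0,0,0]],
    [0,[0,0,0],[0,0,0]],
    [0,[0,0,0],[0,0,0]]
  ]
}}

```text
time_s: 2.7
position: [0.5127, -0.2096, 0.1262]
tcp_rot: [3.141, 0.0, 1.726]
wrist_force: [0.3, -0.4, 0.2]
finger_gap: 1.002
```

```bash
python3 - <<'E'
from h import *
st(); d=grab('wrist','wrist2'); 
plan([.512,-.2077,.086],[np.pi,0,np.radians(98.9)],4)
E
```

```text
2.7 p [ 0.5127 -0.2096  0.1262] rpy [3.1408e+00 5.0000e-04 1.7256e+00] F [ 0.26 -0.44  0.25] T [-0.051 -0.075  0.036] gap 1.002
N 4 shift [0.0005, -0.0001, 0.0101] turn [0.0003, 0.0002, -0.0001] deg/row 0.02
```

View pics/wrist2.png

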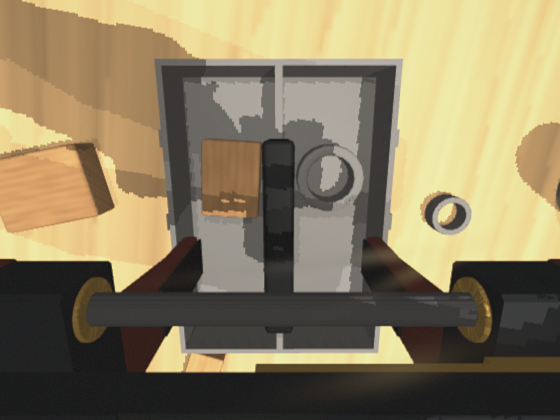

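The bar (278, 235) lies centred between the open fingers in the picture. I'll go down and close.

>>> {"name": "move_arm", "arguments": {
  "increments": [
    [0,[0.0005,0,0.008],[0,0,0]],
    [0,[0.0005,0,0.01],[0,0,0]],
    [0,[0.0005,0,0.01],[0,0,0]],
    [0,[0.0005,0,0.008],[0,0,0]],
    [0,[0,0,0.004],[0,0,0]],
    [60,[0,0,0],[0,0,0]],
    [100,[0,0,0],[0,0,0]],
    [140,[0,0,0],[0,0,0]],
    [170,[0,0,0],[0,0,0]],
    [200,[0,0,0],[0,0,0]]
  ]
}}

```text
time_s: 3.58
position: [0.5123, -0.2074, 0.086]
tcp_rot: [3.141, 0.0, 1.726]
wrist_force: [-0.3, 0.8, -0.4]
finger_gap: 0.663
```

>>> {"name": "move_arm", "arguments": {
  "increments": [
    [220,[0,0,0],[0,0,0]],
    [240,[0,0,0],[0,0,0]],
    [255,[0,0,0],[0,0,0]],
    [255,[0,0,0],[0,0,0]],
    [255,[0,0,0],[0,0,0]],
    [255,[0,0,0],[0,0,0]],
    [255,[0,0,-0.003],[0,0,0]],
    [255,[0,0,-0.006],[0,0,0]],
    [255,[0,0,-0.008],[0,0,0]],
    [255,[0,0,-0.01],[0,0,0]]
  ]
}}

```text
time_s: 4.42
position: [0.5115, -0.2071, 0.1128]
tcp_rot: [-3.14, -0.001, 1.726]
wrist_force: [0.2, -0.0, -5.8]
finger_gap: 0.203
```

```bash
python3 - <<'E'
from h import *
st(); d=grab('scene','scene2'); grab('wrist','wrist3');st()
E
```

```text
4.42 p [ 0.5115 -0.2071  0.1128] rpy [-3.1404e+00 -9.0000e-04  1.7259e+00] F [ 0.16 -0.04 -5.75] T [-0.06  -0.102 -0.002] gap 0.203
4.52 p [ 0.5133 -0.2076  0.1147] rpy [3.1387e+00 1.6000e-03 1.7258e+00] F [ 1.81 -0.8  -6.69] T [-0.102 -0.107  0.052] gap 0.2
```

View pics/scene2.png

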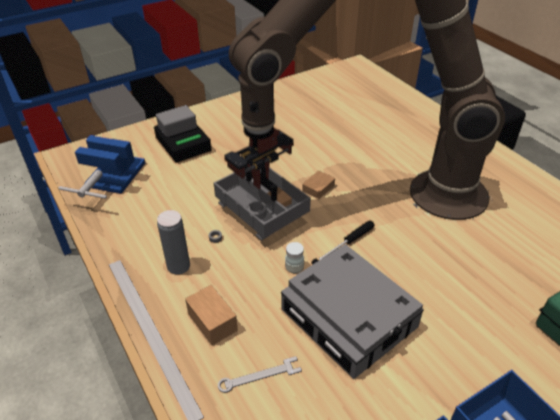

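```bash
cat >> h.py <<'E'
DC=np.array([.5115,.2035,.09]); YAW=np.radians(8.13)
def tgt(X,Y,Z,tilt,off=(0,0),yaw=None):
    """tray origin at deck coords X,Y,Z(rel deck top), tilt hook-down -> TCP pos, rpy.  off=tray-frame offset of TCP (x,y)"""
    yaw=YAW if yaw is None else yaw
    Rz=Rn.from_euler('z',yaw); Rt=Rz*Rn.from_euler('y',tilt)
    p=DC+Rz.apply([X,Y,Z])+Rt.apply([off[0],off[1],.086])
    # tool axes: y=tray x, x=tray y, z=-tray z
    M=Rt.as_matrix(); T=np.stack([M[:,1],M[:,0],-M[:,2]],1)
    return p, Rn.from_matrix(T).as_euler('xyz')
E
python3 - <<'E'
from h import *
st()
p,r=tgt(-.012,0,.045,.2); print(p,r)
plan(p,r,28,p0=[.512,-.2075,.220])
E
```

```text
4.52 p [ 0.5133 -0.2076  0.1147] rpy [3.1387e+00 1.6000e-03 1.7258e+00] F [ 1.81 -0.8  -6.69] T [-0.102 -0.107  0.052] gap 0.2
[0.51653445 0.2042192  0.21928573] [-2.94159265e+00 -2.22044605e-16  1.71269159e+00]
N 28 shift [0.0145, 0.0023, -0.0002] turn [0.0072, 0.0001, 0.0005] deg/row 0.42
```

>>> {"name": "move_arm", "arguments": {
  "increments": [
    [255,[0,0,-0.012],[0,0,0]],
    [255,[0,0,-0.012],[0,0,0]],
    [255,[0,0,-0.012],[0,0,0]],
    [255,[0,0,-0.012],[0,0,0]],
    [255,[0,0,-0.012],[0,0,0]],
    [255,[0,0,-0.012],[0,0,0]],
    [255,[0,0,-0.012],[0,0,0]],
    [255,[0,0,-0.012],[0,0,0]],
    [255,[0,0,-0.008],[0,0,0]],
    [255,[0,0,-0.004],[0,0,0]]
  ]
}}

```text
time_s: 5.35
position: [0.5126, -0.2075, 0.2223]
tcp_rot: [3.14, 0.001, 1.726]
wrist_force: [1.1, -1.0, -6.8]
finger_gap: 0.204
```

```bash
python3 - <<'E'
from h import *
st()
p,r=tgt(-.012,0,.045,.2); print(p,r)
plan(p,r,28)
grab('top','top_lift')
E
```

```text
5.35 p [ 0.5126 -0.2075  0.2223] rpy [3.1400e+00 1.0000e-03 1.7258e+00] F [ 1.13 -0.99 -6.78] T [-0.056 -0.187  0.01 ] gap 0.204
[0.51653445 0.2042192  0.21928573] [-2.94159265e+00 -2.22044605e-16  1.71269159e+00]
N 28 shift [0.0145, 0.0023, -0.0001] turn [0.0072, 0.0001, 0.0005] deg/row 0.41
```

View pics/top_lift.png

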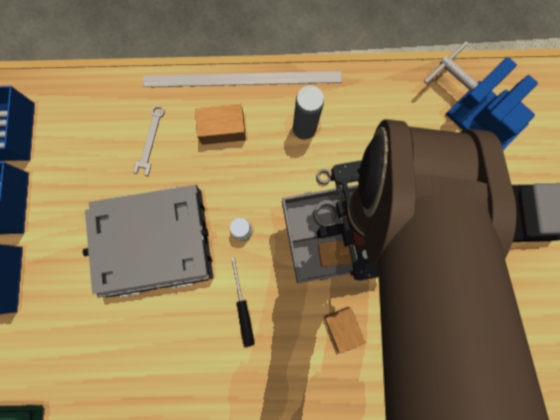

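>>> {"name": "move_arm", "arguments": {
  "increments": [
    [255,[0.0044,0.0007,0],[0.0022,0,0]],
    [255,[0.0087,0.0014,0],[0.0043,0,0.001]],
    [255,[0.013,0.002,0],[0.0065,0,0.001]],
    [255,[0.0145,0.0023,0],[0.0072,0,0.001]],
    [255,[0.016,0.0025,0],[0.0079,0,0.0005]],
    [255,[0.016,0.0025,0],[0.0079,0,0.0005]],
    [255,[0.016,0.0025,0],[0.0079,0,0.0005]],
    [255,[0.016,0.0025,0],[0.0079,0,0.0005]],
    [255,[0.016,0.0025,0],[0.0079,0,0.0005]],
    [255,[0.016,0.0025,0],[0.0079,0,0.0005]]
  ]
}}

```text
time_s: 6.23
position: [0.5119, -0.0671, 0.2193]
tcp_rot: [-3.072, -0.0, 1.721]
wrist_force: [0.1, 0.1, -5.8]
finger_gap: 0.205
```

>>> {"name": "move_arm", "arguments": {
  "increments": [
    [255,[0.016,0.0025,0],[0.0079,0,0.0005]],
    [255,[0.016,0.0025,0],[0.0079,0,0.0005]],
    [255,[0.016,0.0025,0],[0.0079,0,0.0005]],
    [255,[0.016,0.0025,0],[0.0079,0,0.0005]],
    [255,[0.016,0.0025,0],[0.0079,0,0.0005]],
    [255,[0.016,0.0025,0],[0.0079,0,0.0005]],
    [255,[0.016,0.0025,0],[0.0079,0,0.0005]],
    [255,[0.016,0.0025,0],[0.0079,0,0.0005]],
    [255,[0.016,0.0025,0],[0.0079,0,0.0005]],
    [255,[0.016,0.0025,0],[0.0079,0,0.0005]]
  ]
}}

```text
time_s: 7.07
position: [0.513, 0.0945, 0.2166]
tcp_rot: [-2.993, 0.001, 1.716]
wrist_force: [-0.7, -0.7, -6.0]
finger_gap: 0.204
```

>>> {"name": "move_arm", "arguments": {
  "increments": [
    [255,[0.016,0.0025,0],[0.0079,0,0.0005]],
    [255,[0.016,0.0025,0],[0.0079,0,0.0005]],
    [255,[0.016,0.0025,0],[0.0079,0,0.0005]],
    [255,[0.0145,0.0023,0],[0.0072,0,0]],
    [255,[0.013,0.002,0],[0.0065,0,0]],
    [255,[0.0116,0.0018,0],[0.0058,0,0]],
    [255,[0.0087,0.0014,0],[0.0043,0,0]],
    [255,[0.0058,0.0009,0],[0.0029,0,0]],
    [255,[0.0044,0.0007,0],[0.0022,0,0]],
    [255,[0,0,0],[0,0,0]]
  ]
}}

```text
time_s: 7.9
position: [0.5147, 0.2009, 0.2144]
tcp_rot: [-2.942, 0.001, 1.714]
wrist_force: [0.1, 0.1, -6.1]
finger_gap: 0.203
```

```bash
python3 - <<'E'
from h import *
grab('top','top4');grab('scene','scene4');st()
p,r=tgt(-.012,0,.045,.2); print(p,r)
plan(p,r,8)
E
```

```text
8.0 p [0.5149 0.1995 0.2144] rpy [-2.9424e+00  1.5000e-03  1.7128e+00] F [ 0.24  0.02 -6.02] T [-0.067 -0.61  -0.018] gap 0.206
[0.51653445 0.2042192  0.21928573] [-2.94159265e+00 -2.22044605e-16  1.71269159e+00]
N 8 shift [0.0006, 0.0002, -0.0007] turn [0.0001, 0.0002, -0.0] deg/row 0.01
```

View pics/top4.png

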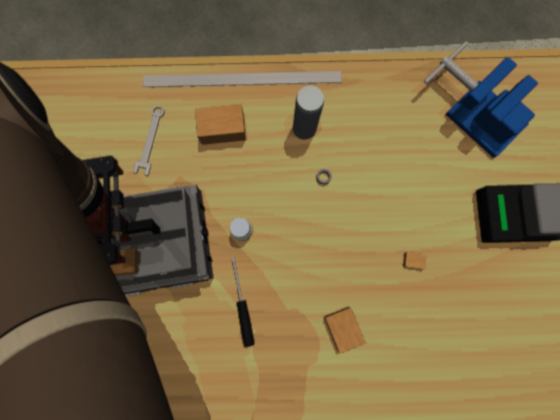

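View pics/scene4.png

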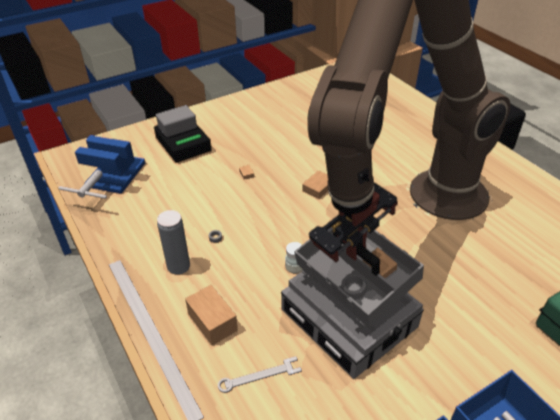

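```bash
python3 - <<'E'
from h import *
d=dict(np.load('pics/scene0.npz')); P=cloud(d)
x,y,z=P[...,0],P[...,1],P[...,2]
m=((abs(x-.51)<.16)&(abs(y-.2)<.2)&(z>.084)&(z<.096)).astype(np.uint8)
c,h=cv2.findContours(m,cv2.RETR_CCOMP,cv2.CHAIN_APPROX_NONE)
for q,hh in zip(c,h[0]):
    if len(q)>15:
        q=q[:,0]; W=P[q[:,1],q[:,0],:2]*1000; r=cv2.minAreaRect(W.astype(np.float32)); print('hole' if hh[3]>=0 else 'outer',np.round(r[0],1),np.round(r[1],1),round(r[2],1))
m=((abs(x-.51)<.1)&(abs(y+.208)<.12)&(z>.106)&(z<.13)).astype(np.uint8)
c,_=cv2.findContours(m,cv2.RETR_EXTERNAL,cv2.CHAIN_APPROX_NONE)
for q in c:
    if len(q)>15: q=q[:,0]; print('bar',cv2.minAreaRect((P[q[:,1],q[:,0],:2]*1000).astype(np.float32)))
# in-hand
s=env.observe(); T=Rn.from_euler('xyz',s['tcp_rot']).as_matrix(); Rt=np.stack([T[:,1],T[:,0],-T[:,2]],1)
o=np.array(s['position'])-Rt@[0,0,.086]
for n in ['top0','scene0','top4','scene4']:
    d=dict(np.load(f'pics/{n}.npz'));P=cloud(d)
    if n.endswith('0'):
        R=Rn.from_euler('z',np.radians(8.9)).as_matrix(); Q=(P-[.5123,-.2074,0])@R
    else: Q=(P-o)@Rt
    m=(abs(Q[...,2]-.068)<.003)&(abs(Q[...,0])<.1)&(abs(Q[...,1])<.13)
    X=Q[m]*1000
    a=X[abs(X[:,1])<95]; b=X[abs(X[:,0])<65]
    for nm,v in [('x+',a[a[:,0]>70][:,0]),('x-',a[a[:,0]<-70][:,0]),('y+',b[b[:,1]>100][:,1]),('y-',b[b[:,1]<-100][:,1])]:
        print(n,nm,len(v),np.round(np.percentile(v,[2,50,98]),1) if len(v)>10 else '')
    bm=(abs(Q[...,2]-.115)<.004)&(abs(Q[...,0])<.02)&(abs(Q[...,1])<.08)
    if bm.sum()>10: print(n,'bar y',np.round(np.percentile(Q[bm][:,1]*1000,[1,99]),1),'x',np.round(np.percentile(Q[bm][:,0]*1000,[1,99]),1),'z',np.median(Q[bm][:,2]))
E
```

```text
outer [510.2 206. ] [185.5 266.5] 7.5
hole [552.4 298.1] [42.5 31.9] 8.5
hole [438.6 281.6] [29.2 26.4] 9.2
hole [575.7 129.9] [40.6 30.1] 10.3
hole [462.6 113.8] [26.6 27. ] 8.4
bar ((512.0792236328125, -207.07171630859375), (23.271137237548828, 123.12843322753906), 8.933849334716797)
top0 x+ 177 [75.6 77.7 81.6]
top0 x- 175 [-82.1 -78.3 -76.2]
top0 y+ 108 [102.8 106.7 108.9]
top0 y- 135 [-111.5 -108.4 -102.7]
top0 bar y [-58.5  57.7] x [-9.2  8.5] z 0.1153640129019306
scene0 x+ 79 [74.1 77.6 80.6]
scene0 x- 80 [-81.8 -77.7 -74.3]
scene0 y+ 73 [101.5 109.2 114. ]
scene0 y- 53 [-110.1 -105.8 -100.9]
scene0 bar y [-57.7  60. ] x [-9.5  9.8] z 0.11399824433103223
top4 x+ 151 [76.4 78.8 83. ]
top4 x- 190 [-81.3 -77.6 -74.6]
top4 y+ 0 
top4 y- 175 [-110.1 -108.  -102.3]
top4 bar y [-59.7  -2.7] x [-17.5  16.4] z 0.11548170496600837
scene4 x+ 197 [76.2 79.2 83. ]
scene4 x- 114 [-80.5 -76.9 -74.2]
scene4 y+ 143 [101.7 109.2 111.9]
scene4 y- 29 [-109.7 -106.4 -104.6]
scene4 bar y [-46.4  60.7] x [-14.3  19.2] z 0.1142212893724864
```

```bash
sed -i 's/DC=np.array(\[.5115,.2035/DC=np.array([.5115,.2045/' h.py; python3 - <<'E'
from h import *
p,r=tgt(-.012,0,.030,.2); print(p,r)
plan(p,r,7)
E
```

```text
[0.51653445 0.2052192  0.20428573] [-2.94159265e+00 -2.22044605e-16  1.71269159e+00]
N 7 shift [0.0008, 0.0006, 0.0013] turn [0.0001, 0.0002, -0.0] deg/row 0.01
```

>>> {"name": "move_arm", "arguments": {
  "increments": [
    [255,[0.0008,0.0006,0.0013],[0,0,0]],
    [255,[0.0008,0.0006,0.0013],[0,0,0]],
    [255,[0.0008,0.0006,0.0013],[0,0,0]],
    [255,[0.0008,0.0006,0.0013],[0,0,0]],
    [255,[0.0008,0.0006,0.0013],[0,0.0005,0]],
    [255,[0.0008,0.0006,0.0013],[0,0.0005,0]],
    [255,[0.0008,0.0006,0.0013],[0,0.0005,0]],
    [255,[0,0,0],[0,0,0]],
    [255,[0,0,0],[0,0,0]],
    [255,[0,0,0],[0,0,0]]
  ]
}}

```text
time_s: 8.83
position: [0.5163, 0.206, 0.2047]
tcp_rot: [-2.942, -0.0, 1.713]
wrist_force: [-0.0, -0.6, -6.9]
finger_gap: 0.202
```

```bash
python3 - <<'E'
from h import *
st()
p,r=tgt(-.012,0,.030,.2); print(p,r); plan(p,r,1)
p,r=tgt(-.012,0,.008,.2); print(p,r); plan(p,r,7)
E
```

```text
8.83 p [0.5163 0.206  0.2047] rpy [-2.9424e+00 -5.0000e-04  1.7131e+00] F [-0.   -0.64 -6.94] T [ 0.001 -0.622 -0.043] gap 0.202
[0.51653445 0.2052192  0.20428573] [-2.94159265e+00 -2.22044605e-16  1.71269159e+00]
N 1 shift [-0.0008, 0.0002, 0.0004] turn [0.0008, -0.0004, 0.0005] deg/row 0.06
[0.51653445 0.2052192  0.18228573] [-2.94159265e+00 -2.22044605e-16  1.71269159e+00]
N 7 shift [-0.0001, 0.0007, 0.0031] turn [0.0001, -0.0001, 0.0001] deg/row 0.01
```

>>> {"name": "move_arm", "arguments": {
  "increments": [
    [255,[-0.0004,0.0004,0.002],[0,0,0]],
    [255,[-0.0004,0.0004,0.0022],[0.0005,0,0]],
    [255,[0,0.0005,0.0022],[0,0,0]],
    [255,[0,0.0005,0.0022],[0,0,0]],
    [255,[0,0.0005,0.0022],[0,0,0]],
    [255,[0,0.0005,0.0022],[0,0,0]],
    [255,[0,0.0004,0.0022],[0,0,0]],
    [255,[0,0.0004,0.0022],[0,0,0]],
    [255,[0,0,0],[0,0,0]],
    [255,[0,0,0],[0,0,0]]
  ]
}}

```text
time_s: 9.67
position: [0.5164, 0.2052, 0.1868]
tcp_rot: [-2.942, -0.0, 1.713]
wrist_force: [-0.8, -0.2, -7.1]
finger_gap: 0.203
```

```bash
python3 - <<'E'
from h import *
st();grab('scene','scene5');grab('top','top5')
p,r=tgt(-.012,0,.0005,.2); print(p,r); plan(p,r,7)
f=cv2.imread('pics/scene5.png')[190:390,250:450]; cv2.imwrite('pics/s5c.png',cv2.convertScaleAbs(cv2.resize(f,None,fx=3,fy=3),alpha=1.8))
f=cv2.imread('pics/top5.png')[160:320,60:260]; cv2.imwrite('pics/t5c.png',cv2.convertScaleAbs(cv2.resize(f,None,fx=3,fy=3),alpha=1.8))
E
```

```text
9.67 p [0.5164 0.2052 0.1868] rpy [-2.9416e+00 -5.0000e-04  1.7131e+00] F [-0.8  -0.22 -7.11] T [ 0.022 -0.598  0.044] gap 0.203
[0.51653445 0.2052192  0.17478573] [-2.94159265e+00 -2.22044605e-16  1.71269159e+00]
N 7 shift [-0.0, 0.0003, 0.0017] turn [0.0001, -0.0001, 0.0001] deg/row 0.01
```

View pics/s5c.png

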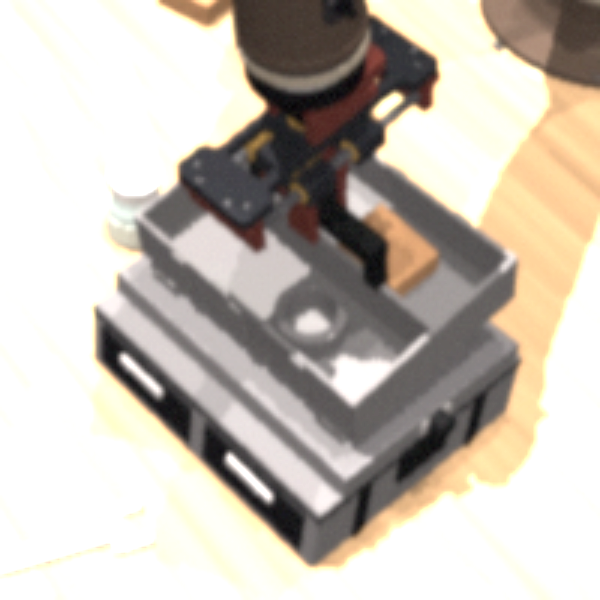

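The crop shows the tilted tray with its hook edge low over the deck, tape and box inside. There's no contact force. I'll continue down.

>>> {"name": "move_arm", "arguments": {
  "increments": [
    [255,[0,0.0003,0.0015],[0,0,0]],
    [255,[0,0.0003,0.0015],[0,0,0]],
    [255,[0,0.0003,0.0015],[0,0,0]],
    [255,[0,0.0003,0.0015],[0,0,0]],
    [255,[0,0.0003,0.0015],[0,0,0]],
    [255,[0,0.0003,0.0015],[0,0,0]],
    [255,[0,0.0003,0.0015],[0,0,0]],
    [255,[0,0.0003,0.0012],[0,0,0]],
    [255,[0,0,0],[0,0,0]],
    [255,[0,0,0],[0,0,0]]
  ]
}}

```text
time_s: 10.6
position: [0.5165, 0.2052, 0.1749]
tcp_rot: [-2.942, -0.001, 1.713]
wrist_force: [0.4, 0.0, -6.5]
finger_gap: 0.204
```

```bash
python3 - <<'E'
from h import *
st();grab('scene','scene6');grab('top','top6');st()
p,r=tgt(-.012,0,.0005,.2); print(p,r); plan(p,r,1)
p,r=tgt(-.001,0,.0005,.2); print(p,r); plan(p,r,8)
f=cv2.imread('pics/scene6.png')[190:390,250:450]; cv2.imwrite('pics/s6c.png',cv2.convertScaleAbs(cv2.resize(f,None,fx=3,fy=3),alpha=1.8))
E
```

```text
10.6 p [0.5165 0.2052 0.1749] rpy [-2.9418e+00 -5.0000e-04  1.7130e+00] F [ 0.35  0.02 -6.48] T [ 0.032 -0.654 -0.016] gap 0.204
10.7 p [0.5166 0.2053 0.1751] rpy [-2.9421e+00 -6.0000e-04  1.7131e+00] F [-0.56  0.14 -6.8 ] T [ 0.047 -0.589 -0.026] gap 0.201
[0.51653445 0.2052192  0.17478573] [-2.94159265e+00 -2.22044605e-16  1.71269159e+00]
N 1 shift [-0.0, 0.0, 0.0003] turn [0.0005, -0.0005, 0.0005] deg/row 0.05
[0.5274239  0.20677481 0.17478573] [-2.94159265e+00 -2.22044605e-16  1.71269159e+00]
N 8 shift [-0.0, 0.0014, -0.0002] turn [0.0001, -0.0001, 0.0001] deg/row 0.01
```

View pics/s6c.png

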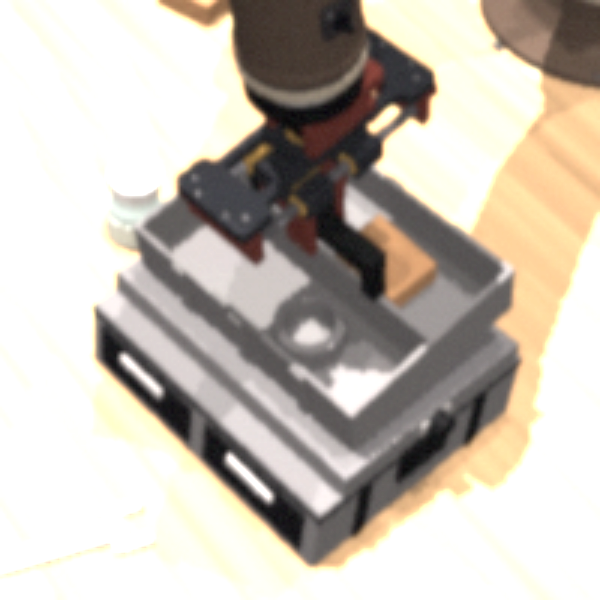

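>>> {"name": "move_arm", "arguments": {
  "increments": [
    [255,[0,0.0014,-0.0002],[0,0,0]],
    [255,[0,0.0014,-0.0002],[0,0,0]],
    [255,[0,0.0014,-0.0003],[0,0,0]],
    [255,[0,0.0014,-0.0002],[0,0,0]],
    [255,[0,0.0014,-0.0003],[0,0,0]],
    [255,[0,0.0014,-0.0002],[0,0,0]],
    [255,[0,0.0014,-0.0003],[0,0,0]],
    [255,[0,0.001,-0.0002],[0,0,0]],
    [255,[0,0,0],[0,0,0]],
    [255,[0,0,0],[0,0,0]]
  ]
}}

```text
time_s: 11.53
position: [0.5274, 0.2068, 0.1747]
tcp_rot: [-2.942, -0.0, 1.713]
wrist_force: [0.1, 0.1, -6.9]
finger_gap: 0.204
```

```bash
python3 - <<'E'
from h import *
st();grab('scene','scene7');grab('top','top7');st()
p,r=tgt(-.001,0,.0005,.2); print(p,r); plan(p,r,1)
E
```

```text
11.53 p [0.5274 0.2068 0.1747] rpy [-2.9418e+00 -5.0000e-04  1.7131e+00] F [ 0.13  0.12 -6.94] T [ 0.039 -0.591  0.023] gap 0.204
11.63 p [0.5273 0.2068 0.1747] rpy [-2.9418e+00 -5.0000e-04  1.7131e+00] F [-0.32 -0.26 -6.73] T [-0.052 -0.564 -0.006] gap 0.203
[0.5274239  0.20677481 0.17478573] [-2.94159265e+00 -2.22044605e-16  1.71269159e+00]
N 1 shift [-0.0, 0.0001, -0.0001] turn [0.0003, -0.0004, 0.0005] deg/row 0.04
```

>>> {"name": "move_arm", "arguments": {
  "increments": [
    [255,[0,0.0005,-0.0001],[0,0,0]],
    [255,[0,0.0005,-0.0001],[0,0,0]],
    [255,[0,0.0005,-0.0001],[0,0,0]],
    [255,[0,0.0005,-0.0001],[0,0,0]],
    [255,[0,0,0],[0,0,0]],
    [255,[0,0,0],[0,0,0]],
    [255,[0,0,0],[0,0,0]],
    [255,[0,0,0],[0,0,0]],
    [255,[0,0,0],[0,0,0]],
    [255,[0,0,0],[0,0,0]]
  ]
}}

```text
time_s: 12.47
position: [0.5283, 0.207, 0.1748]
tcp_rot: [-2.94, -0.0, 1.713]
wrist_force: [-4.4, -0.8, -2.4]
finger_gap: 0.205
```

```bash
python3 - <<'E'
from h import *
st()
p,r=tgt(.001,0,.0005,.2); print(p,r); plan(p,r,1)
E
```

```text
12.47 p [0.5283 0.207  0.1748] rpy [-2.9398e+00 -2.0000e-04  1.7134e+00] F [-4.43 -0.79 -2.4 ] T [-0.253  0.893 -0.051] gap 0.205
[0.5294038  0.20705765 0.17478573] [-2.94159265e+00 -2.22044605e-16  1.71269159e+00]
N 1 shift [-0.0001, 0.001, -0.0002] turn [-0.0018, -0.0, 0.0007] deg/row 0.11
```

Contact was felt at about 1 mm past nominal: −4.4 N, held back 1.1 mm. So the toes are under the lips and the deck position is confirmed. I'll back off 2 mm and lower the rear halfway.

```bash
python3 - <<'E'
from h import *
p0,r0=tgt(-.001,0,.0005,.2)
p,r=tgt(-.001,0,-.00875,.1); plan(p,r,8,p0,r0)
p2,r2=tgt(-.001,0,-.018,0); plan(p2,r2,8,p,r)
E
```

```text
N 8 shift [-0.0, -0.0009, 0.0011] turn [-0.0125, -0.0, -0.0] deg/row 0.72
N 8 shift [-0.0, -0.001, 0.0012] turn [-0.0125, -0.0, 0.0] deg/row 0.72
```

>>> {"name": "move_arm", "arguments": {
  "increments": [
    [255,[0,-0.002,0.0004],[0,0,0]],
    [255,[0,-0.0009,0.0011],[-0.0125,0,0]],
    [255,[0,-0.0009,0.0011],[-0.0125,0,0]],
    [255,[0,-0.0009,0.0011],[-0.0125,0,0]],
    [255,[0,-0.0009,0.0011],[-0.0125,0,0]],
    [255,[0,-0.0009,0.0011],[-0.0125,0,0]],
    [255,[0,-0.0009,0.0011],[-0.0125,0,0]],
    [255,[0,-0.0009,0.0011],[-0.0125,0,0]],
    [255,[0,-0.0009,0.0011],[-0.0125,0,0]],
    [255,[0,0,0],[0,0,0]]
  ]
}}

```text
time_s: 13.3
position: [0.5183, 0.2055, 0.1671]
tcp_rot: [-3.043, -0.0, 1.714]
wrist_force: [-0.1, 0.4, -6.3]
finger_gap: 0.206
```

```bash
python3 - <<'E'
from h import *
st();grab('scene','scene8');st()
p,r=tgt(-.001,0,-.00875,.1); print(p,r); plan(p,r,1)
p,r=tgt(-.001,0,-.0145,.04);plan(p,r,5)
f=cv2.imread('pics/scene8.png')[190:390,250:450]; cv2.imwrite('pics/s8c.png',cv2.convertScaleAbs(cv2.resize(f,None,fx=3,fy=3),alpha=1.8))
E
```

```text
13.3 p [0.5183 0.2055 0.1671] rpy [-3.0427e+00 -2.0000e-04  1.7135e+00] F [-0.13  0.42 -6.28] T [-0.075 -0.369  0.003] gap 0.206
13.35 p [0.5186 0.2055 0.1672] rpy [-3.0422e+00 -3.0000e-04  1.7134e+00] F [ 0.61 -0.48 -5.84] T [-0.038 -0.322  0.043] gap 0.206
[0.51900944 0.20557276 0.16682036] [-3.04159265e+00 -2.22044605e-16  1.71269159e+00]
N 1 shift [-0.0, 0.0005, 0.0004] turn [0.0006, -0.0002, 0.0007] deg/row 0.05
N 5 shift [-0.0, -0.0009, 0.0012] turn [-0.0119, -0.0, 0.0001] deg/row 0.68
```

View pics/s8c.png

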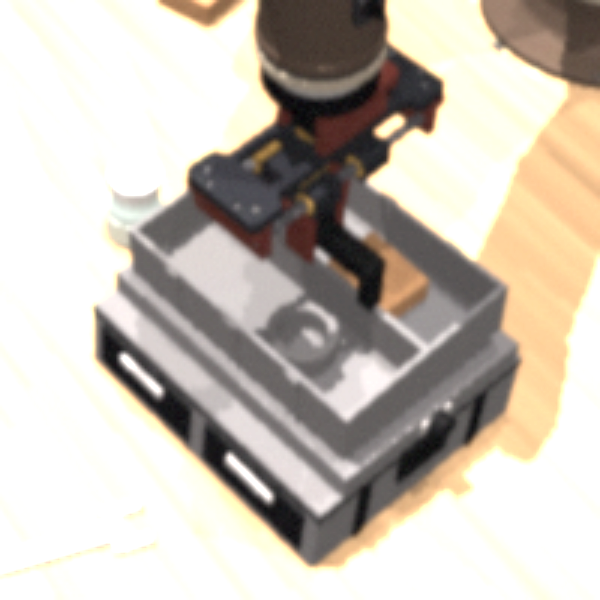

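The tray is half lowered with its contents in place. The forces match its free weight, so I'll keep lowering.

>>> {"name": "move_arm", "arguments": {
  "increments": [
    [255,[0,-0.0008,0.0011],[-0.0119,0,0]],
    [255,[0,-0.0008,0.0011],[-0.0119,0,0]],
    [255,[0,-0.0008,0.0011],[-0.0119,0,0]],
    [255,[0,-0.0008,0.0011],[-0.0119,0,0]],
    [255,[0,-0.0008,0.0011],[-0.0119,0,0]],
    [255,[0,0,0],[0,0,0]],
    [255,[0,0,0],[0,0,0]],
    [255,[0,0,0],[0,0,0]],
    [255,[0,0,0],[0,0,0]],
    [255,[0,0,0],[0,0,0]]
  ]
}}

```text
time_s: 14.18
position: [0.5148, 0.2049, 0.162]
tcp_rot: [-3.101, -0.001, 1.713]
wrist_force: [0.4, 0.2, -6.0]
finger_gap: 0.2
```

```bash
python3 - <<'E'
from h import *
st()
p,r=tgt(-.001,0,-.0145,.04);print(p,r);plan(p,r,1)
p,r=tgt(-.001,0,-.0175,0.0);plan(p,r,5)
E
```

```text
14.18 p [0.5148 0.2049 0.162 ] rpy [-3.1014e+00 -6.0000e-04  1.7129e+00] F [ 0.39  0.2  -6.03] T [-0.036 -0.216  0.051] gap 0.2
[0.51391457 0.20484493 0.16143121] [-3.10159265  0.          1.71269159]
N 1 shift [0.0, -0.0008, 0.0006] turn [-0.0002, -0.0006, 0.0002] deg/row 0.04
N 5 shift [0.0, -0.0008, 0.0007] turn [-0.008, -0.0001, 0.0] deg/row 0.46
```

>>> {"name": "move_arm", "arguments": {
  "increments": [
    [255,[0,-0.0008,0.0007],[-0.008,0,0]],
    [255,[0,-0.0008,0.0007],[-0.008,0,0]],
    [255,[0,-0.0008,0.0007],[-0.008,0,0]],
    [255,[0,-0.0008,0.0007],[-0.008,0,0]],
    [255,[0,-0.0008,0.0006],[-0.008,0,0]],
    [255,[0,0,0],[0,0,0]],
    [255,[0,0,0],[0,0,0]],
    [255,[0,0,0],[0,0,0]],
    [255,[0,0,0],[0,0,0]],
    [255,[0,0,0],[0,0,0]]
  ]
}}

```text
time_s: 15.02
position: [0.5107, 0.2044, 0.1587]
tcp_rot: [-3.141, -0.001, 1.713]
wrist_force: [-0.5, -0.1, -6.3]
finger_gap: 0.201
```

```bash
python3 - <<'E'
from h import *
st()
p,r=tgt(-.001,0,-.018,.0);print(p,r);plan(p,r,1)
E
```

```text
15.02 p [0.5107 0.2044 0.1587] rpy [-3.1414e+00 -6.0000e-04  1.7129e+00] F [-0.52 -0.08 -6.29] T [-0.097 -0.156 -0.017] gap 0.201
[0.51051005 0.20435858 0.158     ] [3.14159265 0.         1.71269159]
N 1 shift [0.0, -0.0002, 0.0007] turn [-0.0002, -0.0006, 0.0002] deg/row 0.04
```

Almost home, and still no contact. I'll lower the last bit slowly until the deck carries the weight.

>>> {"name": "move_arm", "arguments": {
  "increments": [
    [255,[0,0,0.0002],[0,0,0]],
    [255,[0,0,0.0002],[0,0,0]],
    [255,[0,0,0.0002],[0,0,0]],
    [255,[0,0,0.0002],[0,0,0]],
    [255,[0,0,0.0002],[0,0,0]],
    [255,[0,0,0.0002],[0,0,0]],
    [255,[0,0,0],[0,0,0]],
    [255,[0,0,0],[0,0,0]],
    [255,[0,0,0],[0,0,0]],
    [255,[0,0,0],[0,0,0]]
  ]
}}

```text
time_s: 15.85
position: [0.5106, 0.2044, 0.1576]
tcp_rot: [3.142, -0.0, 1.713]
wrist_force: [-0.2, 0.1, -3.0]
finger_gap: 0.203
```

```bash
python3 - <<'E'
from h import *
st()
E
```

```text
15.85 p [0.5106 0.2044 0.1576] rpy [ 3.1416e+00 -5.0000e-04  1.7130e+00] F [-0.16  0.12 -3.  ] T [-0.164  0.181  0.074] gap 0.203
```

>>> {"name": "move_arm", "arguments": {
  "increments": [
    [255,[0,0,0.0002],[0,0,0]],
    [255,[0,0,0.0002],[0,0,0]],
    [255,[0,0,0.0002],[0,0,0]],
    [255,[0,0,0],[0,0,0]],
    [255,[0,0,0],[0,0,0]],
    [240,[0,0,0],[0,0,0]],
    [220,[0,0,0],[0,0,0]],
    [200,[0,0,0],[0,0,0]],
    [180,[0,0,0],[0,0,0]],
    [160,[0,0,0],[0,0,0]]
  ]
}}

```text
time_s: 16.68
position: [0.5111, 0.2047, 0.1571]
tcp_rot: [3.141, -0.001, 1.713]
wrist_force: [-0.2, 0.1, 0.2]
finger_gap: 0.328
```

>>> {"name": "move_arm", "arguments": {
  "increments": [
    [140,[0,0,0],[0,0,0]],
    [110,[0,0,0],[0,0,0]],
    [80,[0,0,0],[0,0,0]],
    [50,[0,0,0],[0,0,0]],
    [20,[0,0,0],[0,0,0]],
    [0,[0,0,0],[0,0,0]],
    [0,[0,0,0],[0,0,0]],
    [0,[0,0,-0.008],[0,0,0]],
    [0,[0,0,-0.015],[0,0,0]],
    [0,[0,0,-0.02],[0,0,0]]
  ]
}}

```text
time_s: 17.52
position: [0.5098, 0.2041, 0.1997]
tcp_rot: [-3.139, -0.0, 1.713]
wrist_force: [0.4, -0.6, -0.4]
finger_gap: 0.999
```

>>> {"name": "move_arm", "arguments": {
  "increments": [
    [0,[0,0,-0.025],[0,0,0]],
    [0,[0,0,-0.025],[0,0,0]],
    [0,[-0.02,0,-0.02],[0,0,0]],
    [0,[-0.03,0,-0.015],[0,0,0]],
    [0,[-0.035,0,0],[0,0,0]],
    [0,[-0.035,0,0],[0,0,0]],
    [0,[-0.035,0,0],[0,0,0]],
    [0,[-0.035,0,0],[0,0,0]],
    [0,[-0.035,0,0],[0,0,0]],
    [0,[-0.03,0,0],[0,0,0]]
  ]
}}

```text
time_s: 18.35
position: [0.5468, -0.0507, 0.2855]
tcp_rot: [3.141, 0.0, 1.712]
wrist_force: [1.0, -0.9, -0.4]
finger_gap: 0.997
```

>>> {"name": "move_arm", "arguments": {
  "increments": [
    [0,[-0.03,0,0],[0,0,0]],
    [0,[-0.03,0,0],[0,0,0]],
    [0,[-0.03,0,0],[0,0,0]],
    [0,[-0.02,0,0],[0,0,0]],
    [0,[-0.01,0,0],[0,0,0]],
    [0,[0,0,0],[0,0,0]],
    [0,[0,0,0],[0,0,0]],
    [0,[0,0,0],[0,0,0]],
    [0,[0,0,0],[0,0,0]],
    [0,[0,0,0],[0,0,0]]
  ]
}}

```text
time_s: 19.18
position: [0.5639, -0.1653, 0.285]
tcp_rot: [3.141, -0.001, 1.715]
wrist_force: [0.4, -0.3, 0.3]
finger_gap: 1.0
```

```bash
python3 - <<'E'
from h import *
st()
o=np.array([.5115,.2045,.072]);R=Rn.from_euler('z',np.radians(8.13)).as_matrix()
for n in ['top','scene']:
    d=grab(n,n+'9'); P=cloud(d); Q=(P-o)@R*1000
    for (h,w) in [(115,4),(68,4)]:
        m=(abs(Q[...,2]-h)<w)&(abs(Q[...,0])<100)&(abs(Q[...,1])<125); X=Q[m]
        c,_=cv2.findContours(m.astype(np.uint8),cv2.RETR_EXTERNAL,cv2.CHAIN_APPROX_NONE); q=max(c,key=len)[:,0]
        A=np.c_[X[:,:2],np.ones(len(X))]; k=np.linalg.lstsq(A,X[:,2],rcond=None)[0]
        print(n,h,cv2.minAreaRect(Q[q[:,1],q[:,0],:2].astype(np.float32)),'plane',np.round(k,4),np.median(X[:,2]))
    # wall-top heights by side
    m=(abs(Q[...,2]-68)<6)&(abs(Q[...,0])<82)&(abs(Q[...,1])<112)
    for nm,mm in [('x+',Q[...,0]>76.5),('x-',Q[...,0]<-76.5),('y+',Q[...,1]>106),('y-',Q[...,1]<-106)]:
        print(nm,(m&mm).sum(),np.median(Q[m&mm][:,2]))
E
```

```text
19.18 p [ 0.5639 -0.1653  0.285 ] rpy [ 3.1415e+00 -7.0000e-04  1.7153e+00] F [ 0.43 -0.34  0.32] T [-0.007 -0.113 -0.024] gap 1.0
top 115 ((0.1266307830810547, -1.3964691162109375), (18.39248275756836, 119.8475341796875), 0.25857165455818176) plane [ 3.840000e-02 -9.000000e-04  1.149671e+02] 115.07124522278885
top 68 ((0.5575485229492188, -1.1483306884765625), (165.1497344970703, 220.9732208251953), 0.12442947179079056) plane [-1.20000e-03 -2.00000e-03  6.78833e+01] 67.97083067903844
x+ 235 67.96539558317167
x- 230 68.16124446349448
y+ 122 67.86898144416134
y- 212 67.9347738990902
scene 115 ((0.5688009262084961, 0.587249755859375), (120.49905395507812, 21.291011810302734), 89.78388214111328) plane [ 2.240000e-02 -5.000000e-04  1.138983e+02] 113.94949518211457
scene 68 ((-0.00682830810546875, 0.30280303955078125), (223.24380493164062, 167.2088623046875), 89.91117858886719) plane [-4.00000e-04 -2.00000e-04  6.69578e+01] 66.88924752565524
x+ 255 66.40167950447291
x- 177 66.4924460473287
y+ 193 66.67936397033898
y- 106 66.16997237377805
```

View pics/scene9.png

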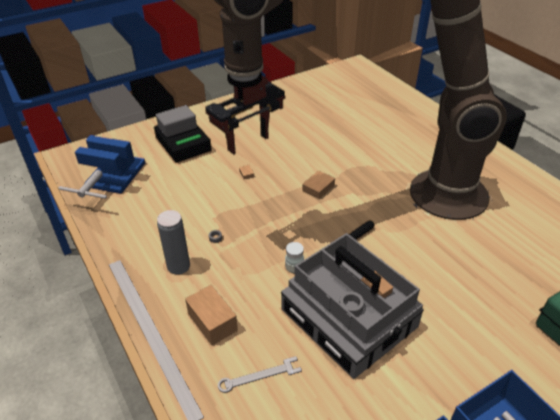

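View pics/top9.png

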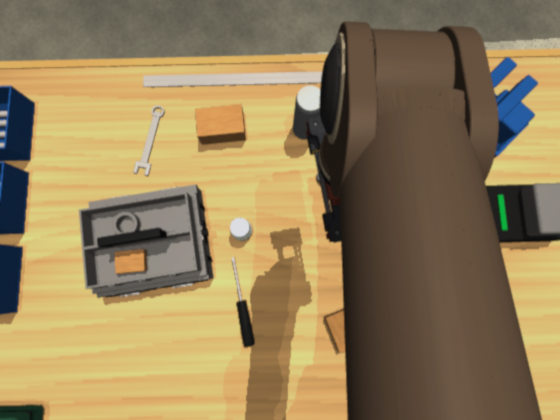

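The tray lies flat on the case at (145,240) in the top view. Wall tops are level to within 0.3 mm there and at nominal height, the tape (127,225) and box (130,262) are inside, and the arm is clear. I'm handing in.

```bash
python3 - <<'E'
from h import *
st(); print(env.sign_off())
E
```

```text
19.28 p [ 0.5638 -0.1659  0.2849] rpy [ 3.1416e+00 -5.0000e-04  1.7144e+00] F [0.9  0.54 0.49] T [-0.043 -0.097 -0.003] gap 1.003
the job is handed in; nothing more can be done
None
```

The tray is stacked on the case, released and handed in at about 19.3 s; sign-off gives no verdict.

**What I did:** I found the deck from its four sockets in the top and scene views. I gripped the bar, tilted the tray 0.2 rad hook side down and entered 12 mm short without contact. I then slid it forward until about 4 N of contact showed the toes were under the lips, backed off and lowered the rear. When the deck carried the weight, I opened the fingers and moved clear.

**Last checks:**
- **Height and level:** in the top view the wall tops are level to within 0.3 mm and the tray is at its nominal 72 mm height.
- **Position:** both views put the tray within about 1.5 mm and 0.3° of the measured deck position. I didn't measure its offset from the case body or work out the deck's shift as a number.
- **Surroundings:** the tape roll and small box are in the tray. By eye, the case and the other bench items look unmoved. The largest contact force I read was a few newtons.

**Disagreements:** the two cameras differed by about 3 mm on the deck's y position before the lift, so I used a compromise from their relative readings. After release they still differed by about 1–2 mm in the tray's y and 1–1.5 mm in height. That is roughly the stated 2 mm calibration for each camera.

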